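# Hang the electronic pipette in its stand

## Robot

A 6-joint arm with a two-finger parallel gripper is mounted at the origin on the work surface. World frame = base frame: x ahead of the robot, y to its left, z up, the work surface at z = 0. Lengths are in m, angles in rad, forces in N, time in s.
With the tool pointing down it reaches from about 0.35 to 0.85 m from the base axis. Payload 8.1 kg.
Tool frame: the origin (TCP) lies midway between the tips of the shut fingers; the grasp point (between the pads) lies 19 mm behind it (hold_point_z is the distance from the TCP to the grasp point, in m); z points along the fingers, y is the line along which they close (so a half turn about z gives the same grasp; the last joint's range is limited). The gripper opens to 85 mm and grips with 20 to 120 N. Pads are 22 mm wide; open, the fingers measure 114 mm over their backs; the gripper's body (76 mm by 85 mm) begins 54 mm behind the grasp point. The pads swing forward as they close: fully open they stand 13 mm farther back than shut.
Start: joints at [1.155, 0.13, 1.488, -0, 1.523, -0.085], TCP at [0.195, 0.567, 0.209] pointing down, gripper open.
Joint ranges: [-2.96, 2.96], [-0.89, 2.26], [0.02, 2.5], [-1.34, 4.48], [0, 2.73], [-2.66, 2.66]. Speed limits (rad/s): [2.39, 2.39, 2.79, 3.14, 3.14, 3.14].

## Interface

Orientations are given as [roll, pitch, yaw] about the fixed x, y, z axes, in that order (R = Rz(yaw) Ry(pitch) Rx(roll)).
In Python, from rig import observe, read_camera, close_job, look_for, cut_out, hold_point_z gives the robot as it stands. The module is installed in compiled form; this text tells all that it offers.
- The arm moves only by the tool jog_arm, never from a script. Its argument "commands" is one flat list of numbers, 7 for each row, row after row: the shift along the tool's x, y, z in cm, then the turn, a rotation vector about the tool's x, y, z in degrees, then the closure, from 0 (fully open) to 1 (shut). A call has 1 to 20 rows; each row is the pose to reach, as a shift and turn from the pose commanded when the call began, along the tool's axes at that moment; what a row does not reach only later rows make up. A row lasts 1/12 s, in which the tool goes at most 41.7 mm and 7.16 degrees, less where a joint would pass 70% of its speed; a pose out of reach is approached as far as the arm can. A call with a gripper value outside its range is refused whole. The fingers move at their own pace and stop on an object; the grip force is fixed at half the most. Time passes only in rows, so rows that repeat a pose let the fingers close. It gives the time, the measured TCP pose, the force, the opening and the grip force at its end, in the units of the state.
- observe(): the state, without advancing time (a new reading comes with each control period).
- read_camera(name): name is "side" or "top"; returns a dict with "img" (480x640x3 uint8, blue, green, red), "fx", "fy", "cx", "cy" (pixels), "distortion" ([k1, k2, p1, p2, k3] as OpenCV has them; the pictures are not rectified), "R" (3x3) and "t" (3): a world point X has camera coordinates R X + t. Camera axes: x right, y down, z forward; pixel columns grow to the right and rows downward; lengths in m; the calibration is good to about 2 mm. A picture is of the moment at which its call begins. There is no depth.
- close_job(): hands the job in; it is judged then, once.
Trained networks look in a picture, given as the dict that the camera call returned (one of the last four; its "shot" number tells which), for a name from the list of things; names that differ only in an ending like _2 or _b are one class to them, and where a whole thing is asked for, a point or a joint stands for the part that bears it (a point fixed in the world has none). Each returns a list of dicts, best first, with "confidence" (0 to 1); they miss things now and then, are a little off and sometimes report something else, mostly with a low value. They report only what shows in the picture. A call takes as long as a camera call. They do not tell look-alikes from the thing itself.
- look_for(picture, target): "xyz" ([x, y, z] in m, in the coordinates of the camera as it stood for that picture, good to about 4 mm: the middle of the surface that is visible of it).
- cut_out(picture, target): "pixels" (480x640 bool, what is visible of it).
The state is a dict: "time_s": time; "qpos": joint angles; "dq": joint speeds; "tau": joint torques, N m; "eef_pos": TCP position; "tool_rot": TCP orientation; "force": force on the tool from outside, world axes, zero at the start; "moment": the same for the moment, N m; "gripper_width": finger opening in m; "gripper_force": force on a finger pad.
Only numpy, scipy, OpenCV 4.12 (cv2) and the standard library are available. Lean on these libraries where they do the work, as an engineer would, in place of code of your own. Each camera call takes 0.05 s, during which the arm holds its last target. There are 200 camera calls.

## Task

The electronic pipette lying on the bench belongs in the free middle fork of the pipette stand. Pick it up by the two domed cheeks of its head, and once it is clear of the bench ease your grip so that it swings tip-down and hangs plumb, then grip it firmly again. Hang it in that fork with its head resting on both prongs, let go, and leave the other things on the bench undisturbed.

Things in the scene. Friction and masses are not known exactly. Their poses are not given: they have to be found in the camera images.
- pipette: Loose white pipette with grey trim, 200 mm long, 0.15 to 0.19 kg, lying on its flat back with the black display up. x runs along it from the thin tip to the head, z comes out of the display, y is across. Origin: in the head, midway between the two domed grey cheeks on its sides (crowns 44 mm apart along y: the place to pinch), 16 mm above the bench as it lies.
- pipette_shoulder (a point): Centre of the underside of the pipette's head, the face that rests on the prongs, 32 mm from the body's origin along -x of the pipette. The head block above it is 40 mm wide (y) and 32 mm thick (z) and ends 20 mm beyond the origin, its thumb button 28 mm beyond.
- pipette_handle (a point): Centre of mass of the pipette, in the handle 69 mm from the body's origin along -x. The handle runs from 32 to 118 mm from the origin, is 22 mm wide (y; 24 mm at its side grips) and 28 mm thick: 16 mm to the back, 12 mm to the display side of the axis.
- pipette_tip (a point): Lower end of the pipette, 172 mm from the body's origin along -x. The smooth cheeks turn between finger pads: 21 to 25 N of grip hold the pipette level; at 3 to 5 N it is still carried but swings about the line through both cheeks, comes to rest after some 2 s within 10 degrees of plumb, and slips down by up to 4 mm; from 15 N on it is held firm once plumb.
- stand: White fixed pipette stand: base 125 x 270 x 12 mm, three forks side by side 90 mm apart along its y axis, tops 170 mm above the bench, open to its front (-x of the stand, towards the robot). Origin on the bench under the middle fork, x to the back, z up. The middle fork is free; pipettes of the same kind hang in the outer two, their buttons 230 mm above the bench.
- fork_middle (a point): Centre of the free middle fork at the top of its prongs (170 mm up), where the pipette's shoulder should rest; axes as the stand. The gap is 28 mm wide (y), open to -x and closed by a rail 30 mm behind this point; the prongs are 10 mm wide, 8 mm thick and end 32 mm in front of it with a lip 4 mm high, over which the head must pass.
- hung_left: Pipette of the same kind hanging in the stand's left fork (+y of the stand). Origin midway between its cheeks, 202 mm above the bench, z up.
- hung_right: Pipette of the same kind hanging in the stand's right fork (-y of the stand). Origin midway between its cheeks, 202 mm above the bench, z up.
- scoop: Steel lab scoop lying flat, 150 mm long along its x, 24 mm wide, 8 mm high; origin under its middle. Leave alone.
- tip_box: Open box of pipette tips, 122 x 82 x 57 mm; origin under its middle. Leave alone.
- bottle: Amber reagent bottle, 72 mm wide, about 150 mm tall; origin under its middle, z up. Leave alone.
- jar: White screw-cap jar, 76 mm wide, 100 mm tall; origin under its middle, z up. Leave alone.
- beaker: Glass beaker, 72 mm wide, 90 mm tall; origin under its middle, z up. Leave alone.
- slide_box: Blue box for slides, 98 x 160 x 32 mm; origin under its middle. Leave alone.
Not all that is in view belongs to the job. Leave any pink or yellow look-alike of the pipette alone.

How it is judged:
On the way, in this order (a step that is already met when the one before it is completed fails the run):
1. the pipette, held clear of the bench and stand, hangs plumb within 14 degrees (height (world z) of pipette_tip above 0.01 m and angle between pipette's own x axis and vertical below 0.25 rad and contact force between the fingers and pipette above 0.5 N and contact force between pipette and stand below 0.1 N), for 0.15 s.
2. still plumb and clear of the stand, it is gripped firmly again (over 16 N, both fingers added) (height (world z) of pipette_tip above 0.01 m and angle between pipette's own x axis and vertical below 0.25 rad and contact force between the fingers and pipette above 16 N and contact force between pipette and stand below 0.1 N), for 0.2 s.
At the end, for the whole second after the job is handed in: The pipette hangs at rest and released in the middle fork, upright within 4.5 degrees, its shoulder flat on both prongs (within 3 mm in height, 6 mm sideways, 20 mm front to back of the fork's centre); the two pipettes beside it still hang in their forks within 12 mm of where they were (x of pipette_shoulder in the frame of fork_middle between -0.02 and 0.02 m and y of pipette_shoulder in the frame of fork_middle between -0.006 and 0.006 m and z of pipette_shoulder in the frame of fork_middle between -0.003 and 0.003 m and angle between pipette's own x axis and vertical below 0.08 rad and linear speed of pipette below 0.02 m/s and contact force between the fingers and pipette below 0.05 N and distance of each of hung_left, hung_right from where it was at the start of the episode below 0.012 m); the robot touches nothing.
It fails at once if a neighbouring pipette is knocked from its fork (moved over 25 mm) (distance of any of hung_left, hung_right from where it was at the start of the episode above 0.025 m).
It fails at once if another thing on the bench is moved by over 30 mm (distance of any of scoop, tip_box, bottle, jar, beaker, slide_box from where it was at the start of the episode above 0.03 m).
It also fails if it takes over 61 s, if anything falls off the work surface, if the arm or the gripper's body presses on something with over 40 N, if the wrist force passes 120 N, or if a joint passes its speed limit or range.

## Working session

There is one attempt and no reset: what is moved stays moved. The work goes in short steps, Python scripts to look and compute and a tool call to move; the robot and the scene stay as the last step left them, time stands still between calls to the robot, and variables do not carry over. Pictures are saved under pics/ and viewed, at most 10 in all, crops included, and the job is handed in when it is done.

Besides the shell and the picture viewer there is one more tool, called in YAML: its name, and indented under it one key for each argument. jog_arm: Moves the arm, as the interface text tells. Its arguments: {"type":"object","properties":{"commands":{"type":"array"}},"required":["commands"]}

```bash
mkdir -p pics; cat > h.py <<'E'
import numpy as np, cv2
from rig import *
from scipy.spatial.transform import Rotation as Ro
def K(p): return np.array([[p['fx'],0,p['cx']],[0,p['fy'],p['cy']],[0,0,1.]])
def w(p,x): return np.array(p['R']).T@(np.array(x)-np.array(p['t']))
def px(p,X): return cv2.projectPoints(np.atleast_2d(np.float64(X)),cv2.Rodrigues(np.array(p['R']))[0],np.float64(p['t']),K(p),np.float64(p['distortion']))[0][:,0]
def atz(p,uv,z):
    n=cv2.undistortPoints(np.float64(uv).reshape(-1,1,2),K(p),np.float64(p['distortion']))[:,0]
    d=np.c_[n,np.ones(len(n))]@np.array(p['R']); c=-np.array(p['R']).T@np.array(p['t'])
    return c+d*((z-c[2])/d[:,2])[:,None]
E
python3 - <<'E'
from h import *
s=observe();print(s);print(hold_point_z)
for n in('top','side'):
    p=read_camera(n);cv2.imwrite(f'pics/{n}0.png',p['img'])
    print(n,-np.array(p['R']).T@np.array(p['t']),p['fx'])
    for t in ['pipette','pipette_shoulder','pipette_tip','pipette_handle','fork_middle','stand','hung_left','hung_right','scoop','tip_box','bottle','jar','beaker','slide_box']:
        for r in look_for(p,t)[:4]:
            X=w(p,r['xyz']);print(t,round(r['confidence'],2),X.round(3),px(p,X)[0].round())
E
```

```text
{'time_s': 0.0, 'qpos': array([ 1.15460040e+00,  1.31158959e-01,  1.48934783e+00,  4.69918696e-05,
        1.52302215e+00, -8.53457475e-02]), 'dq': array([-0.00031795, -0.00042025,  0.00160245,  0.00012008,  0.00103005,
        0.00032573]), 'tau': array([ 1.65749134e-04, -5.69414914e+01, -5.00534570e+01, -1.26110031e-04,
        1.51725998e-02,  6.74561147e-05]), 'eef_pos': array([0.19458354, 0.56690536, 0.20770818]), 'tool_rot': array([-3.13966742e+00, -2.11815403e-04,  2.81073998e+00]), 'force': array([0.14953656, 0.52869612, 0.28546507]), 'moment': array([ 0.04238016, -0.01124519,  0.00038778]), 'gripper_force': 0.0, 'gripper_width': 0.08536872593776468}
0.0187
top [0.2063766  0.00660221 1.56212118] 463.1522046096959
pipette 0.97 [0.338 0.173 0.028] [264. 300.]
pipette 0.95 [ 0.381 -0.244  0.029] [389. 282.]
pipette 0.83 [ 0.533 -0.078  0.028] [337. 240.]
pipette 0.75 [ 0.225 -0.435  0.029] [450. 327.]
pipette_shoulder 0.86 [ 0.228 -0.438  0.026] [451. 326.]
pipette_shoulder 0.82 [0.336 0.175 0.031] [263. 300.]
pipette_shoulder 0.66 [ 0.533 -0.073  0.031] [336. 239.]
pipette_shou
[... 1922 characters left out ...]
]
fork_middle 0.62 [0.572 0.26  0.012] [308. 215.]
fork_middle 0.48 [0.364 0.465 0.031] [238. 186.]
stand 0.81 [0.574 0.252 0.01 ] [309. 217.]
stand 0.45 [ 0.536 -0.084  0.023] [328. 290.]
hung_left 0.65 [0.546 0.359 0.183] [292. 160.]
hung_right 0.77 [0.579 0.182 0.185] [316. 190.]
tip_box 0.58 [0.577 0.257 0.013] [310. 215.]
tip_box 0.56 [ 0.57  -0.536  0.053] [404. 428.]
tip_box 0.28 [0.578 0.182 0.183] [316. 190.]
bottle 0.76 [ 0.755 -0.199  0.091] [417. 288.]
jar 0.95 [ 0.783 -0.031  0.072] [400. 248.]
beaker 0.94 [ 0.376 -0.516  0.046] [320. 446.]
beaker 0.36 [0.362 0.465 0.029] [237. 187.]
slide_box 0.75 [0.368 0.469 0.032] [239. 185.]
slide_box 0.38 [ 0.534 -0.082  0.024] [328. 290.]
```

View pics/top0.png

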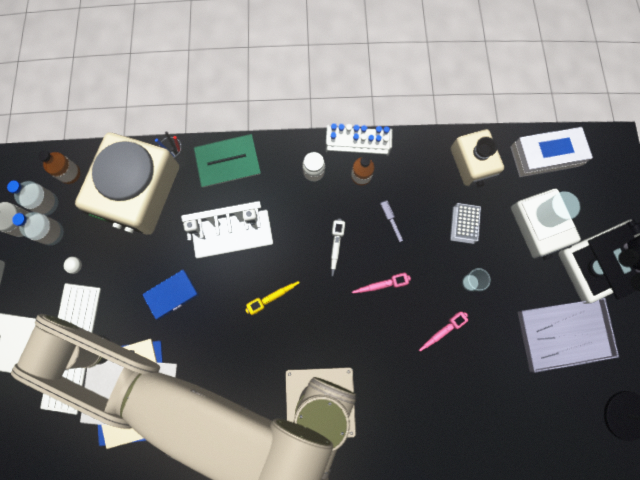

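View pics/side0.png

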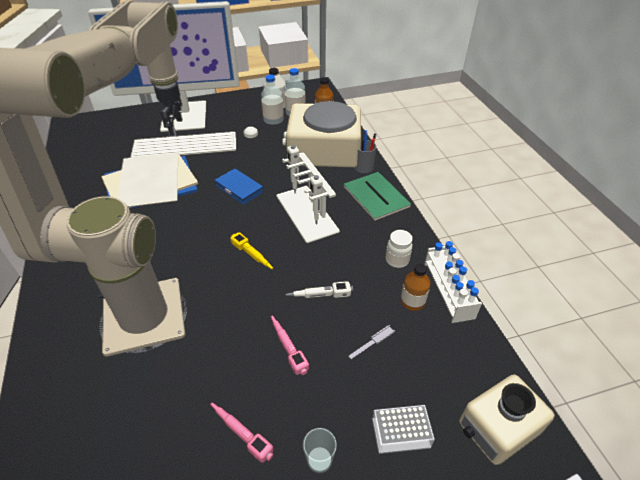

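The top view shows four pipettes: white at (337,240), yellow at (270,297), pink at (383,284) and pink at (443,331). I choose the white one, with its head at (339,226) and tip at (333,273), and check it in a close crop.

```bash
python3 - <<'E'
from h import *
p=read_camera('top');q=read_camera('side')
def crop(p,x,y,w_,h_,W,H): return cv2.resize(p['img'][y:y+h_,x:x+w_],(W,H),interpolation=cv2.INTER_CUBIC)
a=np.hstack([crop(p,310,210,50,75,400,600),np.vstack([crop(p,175,195,105,75,400,300),crop(q,280,275,80,30,400,300)[75:75+150] if 0 else cv2.resize(q['img'][272:308,280:360],(400,180)),np.zeros((120,400,3),np.uint8)])])
cv2.imwrite('pics/c1.png',a)
for n,P in(('top',p),('side',q)):
    for t in('pipette','hung_left','hung_right','stand'):
        for r in cut_out(P,t)[:5]:
            v,u=np.nonzero(r['pixels']); 
            if t=='pipette' and abs(u.mean()-335)>12: continue
            z={'pipette':.016,'stand':.012}.get(t,.22)
            g=atz(P,np.c_[u,v],z)[:,:2]; m=g.mean(0); 
            wv,V=np.linalg.eigh(np.cov(g.T)); d=V[:,1]; s=(g-m)@d
            rect=cv2.minAreaRect(np.float32(g)*1000)
            print(n,t,round(r['confidence'],2),len(u),(u.mean(),v.mean()),m,d,s.min(),s.max(),rect)
E
```

```text
top pipette 0.98 379 (np.float64(336.85224274406335), np.float64(240.377308707124)) [ 0.53272137 -0.07804835] [-0.98571999  0.16839268] -0.07635640608450121 0.11002389523136039 ((515.4432983398438, -80.62580108642578), (38.11836242675781, 185.28939819335938), 85.2311019897461)
top hung_left 0.79 192 (np.float64(191.98958333333334), np.float64(227.23958333333334)) [0.54612958 0.36500853] [-0.73657917 -0.67635134] -0.027153243627938143 0.03088429780177139 ((543.9345703125, 366.7583312988281), (46.46556854248047, 49.301998138427734), 87.71351623535156)
top hung_right 0.73 224 (np.float64(250.61160714285714), np.float64(217.66071428571428)) [0.56884431 0.18828422] [-0.88266351 -0.47000546] -0.029791482272222163 0.03622017559732087 ((564.818603515625, 188.64930725097656), (63.04755783081055, 42.082862854003906), 13.309889793395996)
top hung_right 0.37 480 (np.float64(476.58958333333334), np.float64(280.0625)) [ 0.35466869 -0.4720896 ] [-0.26672638  0.9637723 ] -0.03944205538604951 0.04289295647524525 ((351.90167236328125, -473.0711669921875), (65.28300476074219, 78.31742095947266), 40.616
[... 983 characters left out ...]
  ] -0.1374192388095919 0.08858759058933731 ((531.6793823242188, 272.71990966796875), (225.67796325683594, 35.548377990722656), 75.6247329711914)
side hung_right 0.96 428 (np.float64(316.3014018691589), np.float64(195.58177570093457)) [0.55931574 0.1164998 ] [0.27009099 0.9628348 ] -0.11926434943609103 0.0968025948786149 ((555.9623413085938, 105.76659393310547), (216.03819274902344, 36.63856506347656), 73.7488784790039)
side stand 0.74 2199 (np.float64(308.44974988631196), np.float64(205.98863119599818)) [0.58791129 0.31135303] [0.1557147  0.98780207] -0.17951279725644978 0.3192801224655086 ((593.6967163085938, 379.63165283203125), (199.36056518554688, 471.24444580078125), 7.949464321136475)
```

View pics/c1.png

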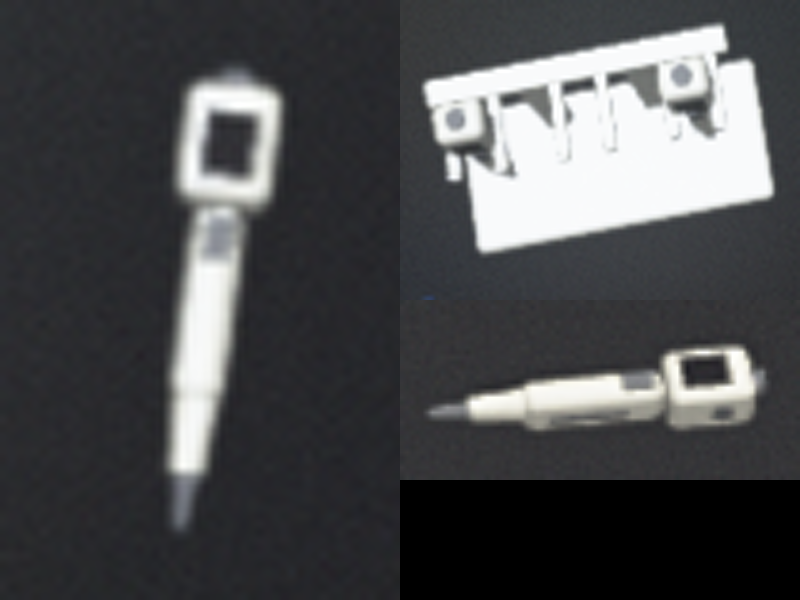

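The crop confirms it: white body, grey trim, display up, with the head at crop (230,145), the tip at (180,530), and in the side view the cheek at px (344.4,294.4). In the stand, the neighbours' buttons are at top px (189.7,224.8) and (249,213.8), and the free middle prongs show between them.

```bash
python3 - <<'E'
from h import *
p=read_camera('top');q=read_camera('side')
c=lambda x,y:(310+x/8-.5,210+y/8-.5)
print('head corners',atz(p,[c(188,85),c(283,92),c(270,212),c(178,203)],.030).round(4))
print('head centre',atz(p,[c(230,148)],.032), 'tip',atz(p,[c(180,530)],.016),'button',atz(p,[c(236,70)],.016))
print('cheek side',atz(q,[(343.9,293.9)],.016),'tip side',atz(q,[(285.6,294)],.016),'btn side',atz(q,[(432,0)],.016)[:0], atz(q,[(280+363/5-.5,272+79/5-.5)],.016))
s=lambda x,y:(175+(x-400)/3.81-.5,195+y/4-.5)
B=atz(p,[s(456,119),s(682,75)],.230);print('btn',B,B.mean(0),np.linalg.norm(B[0]-B[1]),np.degrees(np.arctan2(*(B[0]-B[1])[[1,0]])))
print('prong tips, roots',atz(p,[s(563,158),s(610,150),s(557,97),s(602,80)],.170).round(4))
print('base corners',atz(p,[s(482,252),s(772,196),s(752,60)],.012).round(4))
# top-button in side view, edge-based
for n,P in(('top',p),('side',q)):
  for t in('hung_left','hung_right','pipette'):
    for r in look_for(P,t)[:3]: print(n,t,r['confidence'],w(P,r['xyz']).round(4))
cv2.imwrite('pics/c2.png',cv2.resize(q['img'][140:245,270:350],(600,787))[:600])
E
```

```text
head corners [[ 0.6006 -0.0674  0.03  ]
 [ 0.596  -0.1078  0.03  ]
 [ 0.5438 -0.0996  0.03  ]
 [ 0.5492 -0.0608  0.03  ]]
head centre [[ 0.57179251 -0.08391085  0.032     ]] tip [[ 0.41164439 -0.05594327  0.016     ]] button [[ 0.61006619 -0.08912183  0.016     ]]
cheek side [[ 0.57694631 -0.10578706  0.016     ]] tip side [[ 0.41206436 -0.05636904  0.016     ]] btn side [] [[ 0.60854663 -0.08934405  0.016     ]]
btn [[0.55308743 0.37092118 0.23      ]
 [0.57996337 0.19308681 0.23      ]] [0.5665254 0.282004  0.23     ] 0.17985377372588454 98.59402249964441
prong tips, roots [[0.5341 0.2989 0.17  ]
 [0.539  0.2605 0.17  ]
 [0.5831 0.3042 0.17  ]
 [0.5954 0.2673 0.17  ]]
base corners [[0.4918 0.4047 0.012 ]
 [0.5307 0.1434 0.012 ]
 [0.6521 0.1595 0.012 ]]
top hung_left 0.59 [0.5479 0.3676 0.2207]
top hung_right 0.68 [0.5712 0.1918 0.2186]
top pipette 0.65 [ 0.5348 -0.0784  0.0265]
top pipette 0.65 [ 0.379  -0.2428  0.032 ]
top pipette 0.61 [ 0.226  -0.4332  0.0292]
side hung_left 0.89 [0.5471 0.3585 0.1843]
side hung_left 0.41 [0.5737 0.2543 0.0085]
side hung_right 0.74 [0.5806 0.1802 0.1843]
side pipette 0.77 [0.3378 0.1616 0.0262]
side pipette 0.75 [ 0.2273 -0.4527  0.0265]
side pipette 0.64 [ 0.3761 -0.2681  0.0299]
```

View pics/c2.png

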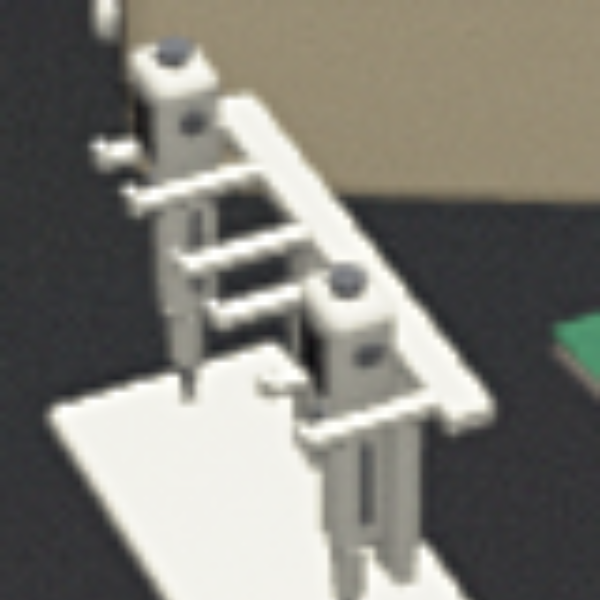

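```bash
cat >> h.py <<'E'
def go(pos,yaw,ref=None):
    s=observe(); R=Ro.from_euler('xyz',s['tool_rot'])
    T=Ro.from_euler('xyz',[np.pi,0,np.radians(yaw)])
    d=R.inv().apply(np.array(pos)-s['eef_pos'])*100; r=np.degrees((R.inv()*T).as_rotvec())
    print('at',s['time_s'],s['eef_pos'].round(4),np.degrees(s['tool_rot']).round(2),'w',round(s['gripper_width'],4),'f',round(s['gripper_force'],2),'F',s['force'].round(2))
    print('cm',d.round(2),'deg',r.round(1))
E
python3 -c "
from h import *
go([.58,-.0845,.12],170.5)"
```

```text
at 2.4 [0.1949 0.5675 0.2088] [-180.      0.    161.05] w 0.0853 f 0.0 F [ 0.74 -1.03  0.65]
cm [-57.6  -49.15   8.88] deg [-0.   0.  -9.5]
```

jog_arm:
  commands: [-25, -21, -5, 0, 0, -9.5, 0, -57.6, -49.2, 0, 0, 0, -9.5, 0, -57.6, -49.2, 0, 0, 0, -9.5, 0, -57.6, -49.2, 0, 0, 0, -9.5, 0, -57.6, -49.2, 0, 0, 0, -9.5, 0, -57.6, -49.2, 0, 0, 0, -9.5, 0, -57.6, -49.2, 0, 0, 0, -9.5, 0, -57.6, -49.2, 0, 0, 0, -9.5, 0, -57.6, -49.2, 0, 0, 0, -9.5, 0, -57.6, -49.2, 0, 0, 0, -9.5, 0, -57.6, -49.2, 0, 0, 0, -9.5, 0, -57.6, -49.2, 0, 0, 0, -9.5, 0, -57.6, -49.2, 4, 0, 0, -9.5, 0, -57.6, -49.2, 6, 0, 0, -9.5, 0, -57.6, -49.2, 8, 0, 0, -9.5, 0, -57.6, -49.2, 8.9, 0, 0, -9.5, 0, -57.6, -49.2, 8.9, 0, 0, -9.5, 0, -57.6, -49.2, 8.9, 0, 0, -9.5, 0, -57.6, -49.2, 8.9, 0, 0, -9.5, 0, -57.6, -49.2, 8.9, 0, 0, -9.5, 0]

```text
time_s: 4.07
eef_pos: [0.5795, -0.089, 0.1165]
tool_rot: [-3.141, -0.003, 2.973]
force: [0.7, 0.1, 0.0]
gripper_width: 0.0854
gripper_force: 0.0
```

```bash
python3 -c "
from h import *
go([.58,-.0845,.06],170.5)
q=read_camera('side');cv2.imwrite('pics/s2.png',cv2.resize(q['img'][200:320,260:420],(800,600)))
p=read_camera('top');
"
```

```text
at 4.0667 [ 0.5795 -0.089   0.1165] [-179.94   -0.2   170.33] w 0.0854 f 0.0 F [0.72 0.1  0.02]
cm [0.01 0.46 5.65] deg [-0.1 -0.2 -0.2]
```

View pics/s2.png

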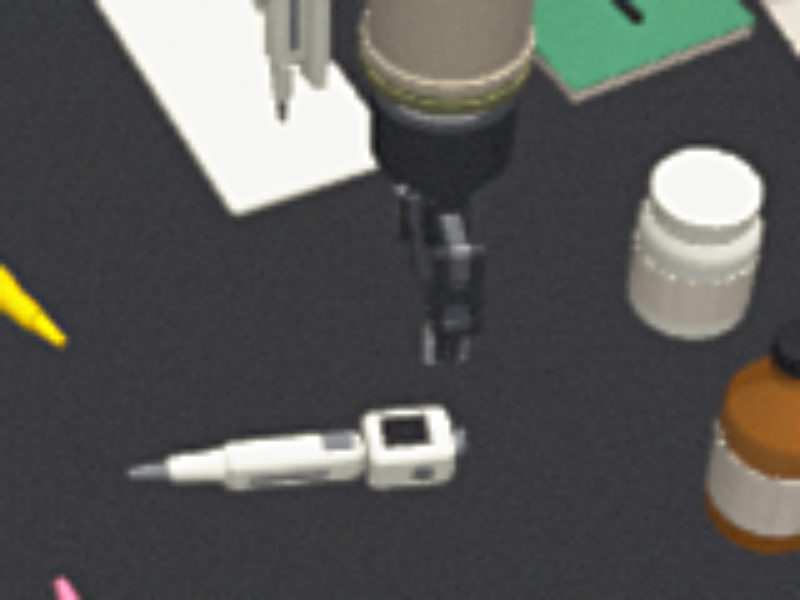

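The side crop shows the gripper right above the head, with the fingertip at (437,355) and the cheek at (425,472).

jog_arm:
  commands: [0, 0, 3, 0, 0, 0, 0, 0, 0, 6, 0, 0, 0, 0, 0, 0, 8, 0, 0, 0, 0, 0, 0, 9, 0, 0, 0, 0, 0, 0, 9, 0, 0, 0, 0, 0, 0, 9, 0, 0, 0, 0, 0, 0, 9, 0, 0, 0, 0, 0, 0, 9, 0, 0, 0, 0]

```text
time_s: 4.83
eef_pos: [0.5816, -0.0851, 0.0322]
tool_rot: [-3.141, 0.004, 2.977]
force: [0.0, -0.5, 0.5]
gripper_width: 0.0851
gripper_force: 0.0
```

```bash
python3 -c "
from h import *
q=read_camera('side');cv2.imwrite('pics/s3.png',cv2.resize(q['img'][245:320,280:380],(800,600),interpolation=cv2.INTER_CUBIC))
go([.58,-.0845,.0],170.5)
print(px(q,[[.58,-.0845,.016],[.5764,-.1062,.016]]))
print(px(q,observe()['eef_pos']))
"
```

```text
at 4.8833 [ 0.5814 -0.0851  0.032 ] [-179.99    0.2   170.56] w 0.0856 f 0.0 F [-0.12  0.09 -0.02]
cm [0.16 0.04 3.2 ] deg [-0.   0.2  0.1]
[[342.52440959 288.25030462]
 [343.77077057 294.04864216]]
[[343.25960694 284.90940623]]
```

View pics/s3.png

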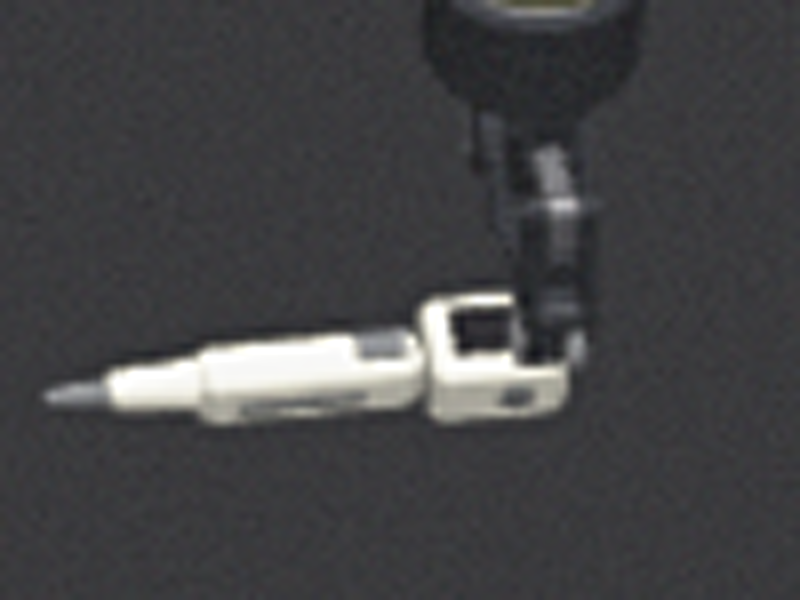

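jog_arm:
  commands: [0.1, 0, 1.5, 0, 0, 0, 0.2, 0.1, 0, 2.5, 0, 0, 0, 0.35, 0.1, 0, 3.0, 0, 0, 0, 0.35, 0.1, 0, 3.3, 0, 0, 0, 0.35, 0.1, 0, 3.3, 0, 0, 0, 0.35, 0.1, 0, 3.3, 0, 0, 0, 0.35]

```text
time_s: 5.38
eef_pos: [0.5789, -0.0848, -0.0031]
tool_rot: [3.142, -0.0, 2.977]
force: [0.2, -0.2, 0.2]
gripper_width: 0.0557
gripper_force: 0.0
```

```bash
python3 -c "
from h import *
q=read_camera('side');cv2.imwrite('pics/s4.png',cv2.resize(q['img'][260:315,300:380],(800,550),interpolation=cv2.INTER_CUBIC))
go([.58,-.0845,-.003],170.5)
"
```

```text
at 5.4333 [ 0.5792 -0.0849 -0.0028] [-1.8000e+02  3.0000e-02  1.7055e+02] w 0.0553 f 0.0 F [-0.3  -0.19 -0.4 ]
cm [-0.07  0.05  0.02] deg [-0.  0.  0.]
```

View pics/s4.png

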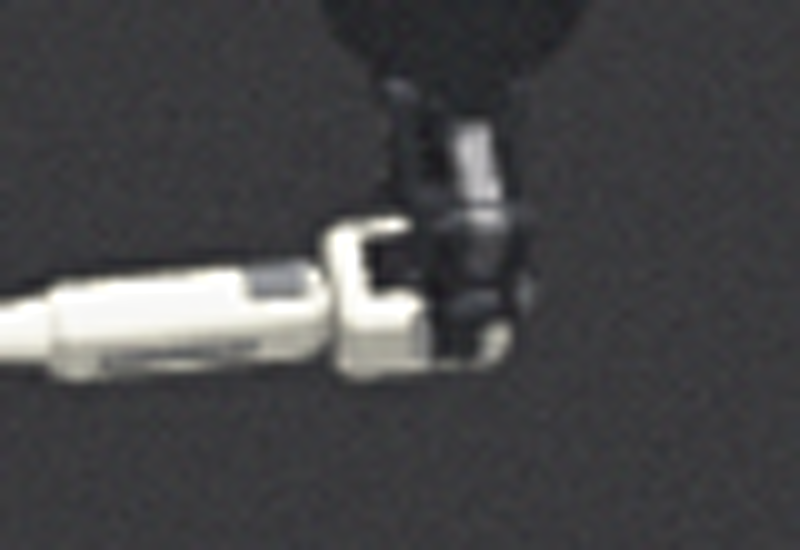

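The finger (crop x 430–480, bottom at y 360) covers the near cheek and sits about 1–2 mm toward the button. I'll close with a small correction.

jog_arm:
  commands: [0.1, 0, 0, 0, 0, 0, 0.4, 0.1, 0, 0, 0, 0, 0, 0.45, 0.1, 0, 0, 0, 0, 0, 0.5, 0.1, 0, 0, 0, 0, 0, 0.5, 0.1, 0, 0, 0, 0, 0, 0.5, 0.1, 0, 0, 0, 0, 0, 0.5]

```text
time_s: 5.93
eef_pos: [0.5781, -0.0849, -0.0029]
tool_rot: [-3.141, 0.001, 2.977]
force: [-0.3, -1.3, 1.7]
gripper_width: 0.0429
gripper_force: 1.1
```

jog_arm:
  commands: [0, 0, 0, 0, 0, 0, 0.55, 0, 0, 0, 0, 0, 0, 0.55, 0, 0, 0, 0, 0, 0, 0.55, 0, 0, 0, 0, 0, 0, 0.55]

```text
time_s: 6.27
eef_pos: [0.5782, -0.0852, -0.0025]
tool_rot: [-3.141, 0.001, 2.977]
force: [-1.6, -3.2, 5.1]
gripper_width: 0.039
gripper_force: 34.6
```

jog_arm:
  commands: [0, 0, -0.5, 0, 0, 0, 0.54, 0, 0, -1.5, 0, 0, 0, 0.54, 0, 0, -3, 0, 0, 0, 0.54, 0, 0, -5, 0, 0, 0, 0.54, 0, 0, -5, 0, 0, 0, 0.54, 0, 0, -5, 0, 0, 0, 0.54]

```text
time_s: 6.77
eef_pos: [0.5793, -0.0847, 0.0486]
tool_rot: [3.142, 0.003, 2.977]
force: [-0.4, 0.2, -1.8]
gripper_width: 0.0393
gripper_force: 24.4
```

```bash
python3 -c "
from h import *
q=read_camera('side');cv2.imwrite('pics/s5.png',cv2.resize(q['img'][225:315,280:400],(800,600),interpolation=cv2.INTER_CUBIC))
go([.58,-.0845,.24],170.5)
"
```

```text
at 6.8167 [ 0.5781 -0.0845  0.0471] [1.7999e+02 5.0000e-02 1.7056e+02] w 0.0394 f 24.37 F [-0.5  -0.45 -1.87]
cm [ -0.2    0.03 -19.29] deg [0.  0.1 0.1]
```

View pics/s5.png

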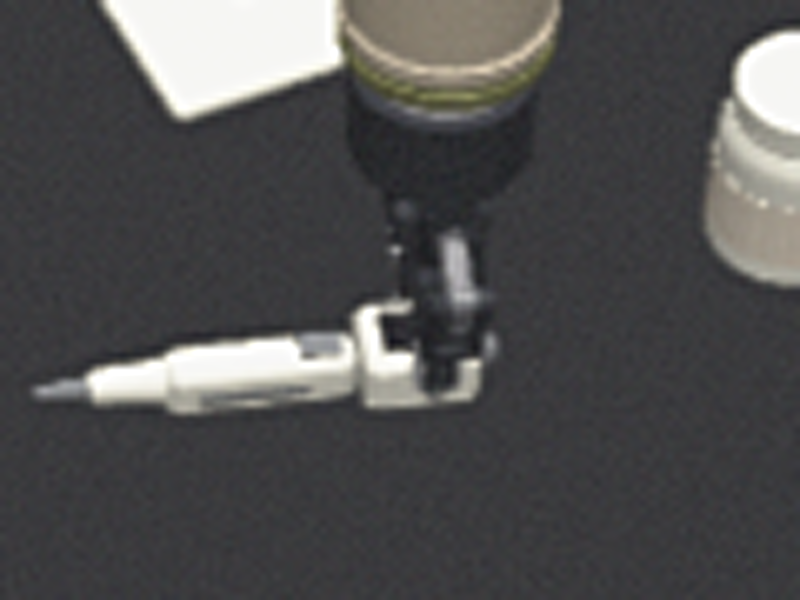

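It is lifted and level: tip at crop (35,390), head at (420,355), and about 1.9 N of weight. Next I raise it.

jog_arm:
  commands: [0, 0, -1, 0, 0, 0, 0.54, 0, 0, -3, 0, 0, 0, 0.54, 0, 0, -5, 0, 0, 0, 0.54, 0, 0, -7.5, 0, 0, 0, 0.54, 0, 0, -10, 0, 0, 0, 0.54, 0, 0, -12.5, 0, 0, 0, 0.54, 0, 0, -15, 0, 0, 0, 0.54, 0, 0, -17, 0, 0, 0, 0.54, 0, 0, -18.5, 0, 0, 0, 0.54, 0, 0, -19, 0, 0, 0, 0.54, 0, 0, -19, 0, 0, 0, 0.54, 0, 0, -19, 0, 0, 0, 0.54]

```text
time_s: 7.82
eef_pos: [0.5774, -0.0845, 0.2356]
tool_rot: [3.141, -0.002, 2.977]
force: [-0.2, 1.2, -2.4]
gripper_width: 0.0392
gripper_force: 24.4
```

jog_arm:
  commands: [0, 0, 0, 0, 0, 0, 0.525, 0, 0, 0, 0, 0, 0, 0.525, 0, 0, 0, 0, 0, 0, 0.52, 0, 0, 0, 0, 0, 0, 0.52]

```text
time_s: 8.15
eef_pos: [0.5776, -0.0845, 0.2361]
tool_rot: [3.142, -0.001, 2.977]
force: [0.1, 0.2, 0.5]
gripper_width: 0.0409
gripper_force: 0.0
```

```bash
python3 -c "
from h import *
q=read_camera('side');cv2.imwrite('pics/s6.png',cv2.resize(q['img'][150:330,260:420],(533,600),interpolation=cv2.INTER_CUBIC))
go([.58,-.0845,.24],170.5)
"
```

```text
at 8.2 [ 0.5777 -0.0846  0.2363] [ 1.8000e+02 -4.0000e-02  1.7054e+02] w 0.0408 f 0.0 F [ 0.66  0.43 -0.67]
cm [-0.23  0.04 -0.37] deg [ 0. -0.  0.]
```

View pics/s6.png

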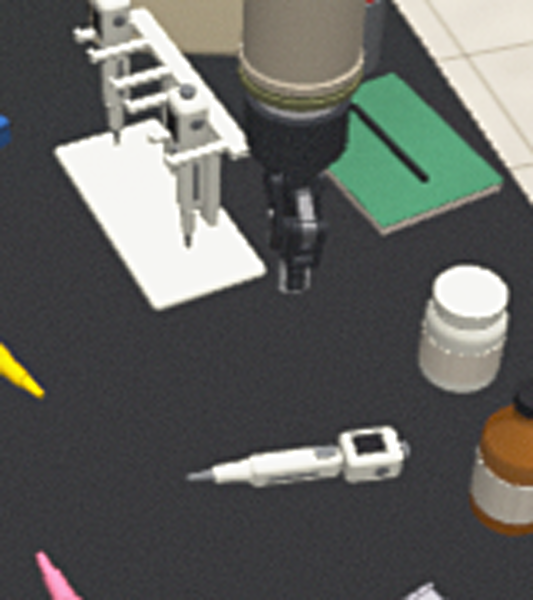

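It dropped, since the force went to zero at 0.52. The pipette at (300,465) looks level with its display up, but it may still be moving. I'll open the fingers, let it settle, and measure it again numerically.

jog_arm:
  commands: [0, 0, 0, 0, 0, 0, 0.2, 0, 0, 0, 0, 0, 0, 0.2, 0, 0, 0, 0, 0, 0, 0.2, 0, 0, 0, 0, 0, 0, 0.2, 0, 0, 0, 0, 0, 0, 0.2, 0, 0, 0, 0, 0, 0, 0.2, 0, 0, 0, 0, 0, 0, 0.2, 0, 0, 0, 0, 0, 0, 0.2]

```text
time_s: 8.87
eef_pos: [0.5778, -0.0846, 0.2368]
tool_rot: [3.142, 0.0, 2.977]
force: [-0.5, 0.4, 0.6]
gripper_width: 0.0685
gripper_force: 0.0
```

```bash
cat > m.py <<'E'
from h import *
for n in('top','side'):
    P=read_camera(n)
    for r in cut_out(P,'pipette'):
        v,u=np.nonzero(r['pixels']); c=P['img'][v,u].astype(float).mean(0)
        if c.max()-c.min()>60: continue
        g=atz(P,np.c_[u,v],.016)[:,:2]; m=g.mean(0); V=np.linalg.eigh(np.cov(g.T))[1]; d=V[:,1]; s=(g-m)@d
        print(n,round(r['confidence'],2),len(u),u.mean().round(1),v.mean().round(1),c.round(),m.round(4),d.round(4),np.degrees(np.arctan2(d[1],d[0])).round(1),s.min().round(4),s.max().round(4))
        i=P['img'].copy();
        h=[a for a in np.linspace(s.min(),s.max(),14)]
        e=np.array([-d[1],d[0]]); k=(g-m)@e
        print([round(1000*float(np.ptp(k[abs(s-a)<.006])) if (abs(s-a)<.006).any() else 0) for a in h])
E
python3 m.py
```

```text
top 0.68 207 340.3 221.5 [192. 195. 194.] [ 0.5984 -0.093 ] [-0.9949  0.101 ] 174.2 -0.0549 0.0584
[14, 28, 24, 21, 21, 21, 21, 21, 21, 21, 21, 17, 17, 10]
side 0.59 549 357.1 288.5 [180. 186. 187.] [ 0.6215 -0.0981] [-0.9932  0.116 ] 173.3 -0.0763 0.1034
[20, 47, 51, 51, 46, 34, 36, 36, 33, 34, 27, 17, 13, 8]
```

jog_arm:
  commands: [4, 0, 0, 0, 0, 0, 0, 8, 0, 0, 0, 0, 0, 0, 12, 0, 0, 0, 0, 0, 0, 15, 0, 0, 0, 0, 0, 0, 15, 0, 0, 0, 0, 0, 0, 15, 0, 0, 0, 0, 0, 0]

```text
time_s: 9.57
eef_pos: [0.4293, -0.0598, 0.2373]
tool_rot: [-3.141, 0.002, 2.977]
force: [0.7, -0.1, 0.5]
gripper_width: 0.0854
gripper_force: 0.0
```

```bash
python3 m.py; python3 -c "
from h import *
p=read_camera('top');q=read_camera('side')
cv2.imwrite('pics/last.png',np.hstack([cv2.resize(p['img'][185:260,310:360],(400,600),interpolation=cv2.INTER_CUBIC),np.vstack([cv2.resize(q['img'][262:312,310:390],(400,250),interpolation=cv2.INTER_CUBIC),cv2.resize(q['img'][140:245,270:350][:92],(400,350),interpolation=cv2.INTER_CUBIC)])]))"
```

```text
top 0.5 151 342.3 199.8 [147. 149. 148.] [ 0.6759 -0.1038] [-0.9995  0.0317] 178.2 -0.0249 0.0225
[24, 31, 35, 38, 38, 42, 42, 42, 42, 42, 42, 42, 42, 31]
side 0.7 615 357.6 288.5 [178. 184. 185.] [ 0.6228 -0.0985] [-0.9937  0.1122] 173.6 -0.0801 0.1142
[20, 52, 56, 56, 50, 35, 37, 35, 35, 32, 24, 17, 16, 8]
```

View pics/last.png

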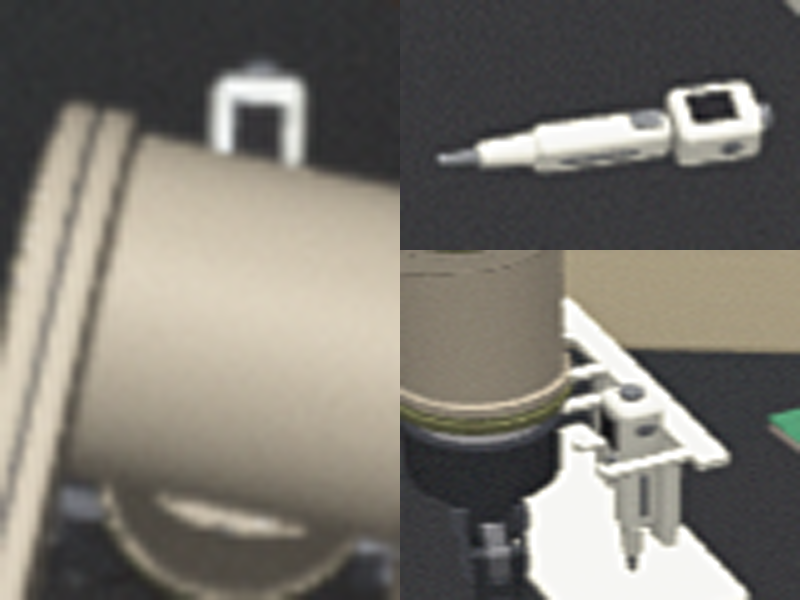

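The pipette is at rest, level and display-up. In the side view the cheek is at px (376.1,291.1), the tip at (317.5,293.1) and the button end at (383.5,284.3); in the top view the button is at (342.1,192.6).

```bash
python3 -c "
from h import *
p=read_camera('top');q=read_camera('side')
print(atz(q,[(376.1,291.1),(317.5,293.1),(383.5,284.3)],.016)[:,:2].round(4))
print(atz(p,[(342.1,192.0)],.016)[:,:2].round(4), atz(p,[(336.1,194.5),(347.75,195)],.03)[:,:2].round(4))
c,t,b=atz(q,[(376.1,291.1),(317.5,293.1),(383.5,284.3)],.016)[:,:2]
d=(b-t)/np.linalg.norm(b-t);print(d,np.linalg.norm(b-t),np.degrees(np.arctan2(*d[::-1])),t+.172*d,c+.022*np.array([-d[1],d[0]]))
go([.66,-.1,.06],174)
"
```

```text
[[ 0.6717 -0.1235]
 [ 0.5032 -0.0804]
 [ 0.7026 -0.1057]]
[[ 0.7044 -0.1046]] [[ 0.6916 -0.0824]
 [ 0.6883 -0.1226]]
[ 0.99201962 -0.12608358] 0.2009796338950577 -7.243335493522589 [ 0.67387023 -0.10209434] [ 0.67446819 -0.1016341 ]
at 9.9667 [ 0.4303 -0.06    0.2366] [ 1.7999e+02 -4.0000e-02  1.7055e+02] w 0.0852 f 0.0 F [ 0.18  0.38 -0.1 ]
cm [-23.33  -0.17  17.64] deg [ 0.  -0.  -3.5]
```

jog_arm:
  commands: [-4, 0, 0, 0, 0, -2.5, 0, -8, 0, 0, 0, 0, -2.5, 0, -12, 0, 0, 0, 0, -2.5, 0, -16, 0, 3, 0, 0, -2.5, 0, -20, 0, 7, 0, 0, -2.5, 0, -23, 0, 11, 0, 0, -2.5, 0, -24.6, -0.1, 15, 0, 0, -2.5, 0, -24.6, -0.1, 17.5, 0, 0, -2.5, 0, -24.6, -0.1, 17.5, 0, 0, -2.5, 0, -24.6, -0.1, 17.5, 0, 0, -2.5, 0, -24.6, -0.1, 17.5, 0, 0, -2.5, 0]

```text
time_s: 10.88
eef_pos: [0.6717, -0.1012, 0.0614]
tool_rot: [3.141, -0.002, 3.02]
force: [-0.7, -0.4, 1.6]
gripper_width: 0.0853
gripper_force: 0.0
```

```bash
python3 -c "
from h import *
go([.673,-.1015,-.003],173)"
```

```text
at 10.8833 [ 0.6717 -0.1012  0.0614] [ 1.7999e+02 -1.3000e-01  1.7305e+02] w 0.0853 f 0.0 F [-0.68 -0.44  1.59]
cm [-0.15 -0.02  6.44] deg [ 0.  -0.1  0.1]
```

jog_arm:
  commands: [0, 0, 2, 0, 0, 0, 0.1, 0, 0, 4, 0, 0, 0, 0.2, 0, 0, 5.5, 0, 0, 0, 0.35, 0, 0, 6.2, 0, 0, 0, 0.35, 0, 0, 6.2, 0, 0, 0, 0.45, 0, 0, 6.2, 0, 0, 0, 0.48, 0, 0, 6.2, 0, 0, 0, 0.48]

```text
time_s: 11.47
eef_pos: [0.6736, -0.1016, 0.0019]
tool_rot: [-3.141, 0.003, 3.02]
force: [0.3, 0.2, 0.3]
gripper_width: 0.0445
gripper_force: 0.0
```

jog_arm:
  commands: [0, 0, 0, 0, 0, 0, 0.5, 0, 0, 0, 0, 0, 0, 0.5]

```text
time_s: 11.63
eef_pos: [0.6734, -0.1017, 0.0013]
tool_rot: [-3.141, 0.002, 3.02]
force: [-0.1, -0.5, 0.5]
gripper_width: 0.0428
gripper_force: 0.4
```

jog_arm:
  commands: [0, 0, 0, 0, 0, 0, 0.515, 0, 0, 0, 0, 0, 0, 0.515]

```text
time_s: 11.8
eef_pos: [0.6729, -0.1017, 0.0005]
tool_rot: [-3.141, 0.001, 3.02]
force: [0.6, -0.7, 0.8]
gripper_width: 0.0416
gripper_force: 0.6
```

jog_arm:
  commands: [0, 0, 0, 0, 0, 0, 0.525, 0, 0, 0, 0, 0, 0, 0.525]

```text
time_s: 11.97
eef_pos: [0.6725, -0.1015, -0.0001]
tool_rot: [-3.141, 0.0, 3.02]
force: [0.3, -1.1, 1.9]
gripper_width: 0.0406
gripper_force: 0.6
```

jog_arm:
  commands: [0, 0, 0, 0, 0, 0, 0.535, 0, 0, 0, 0, 0, 0, 0.535]

```text
time_s: 12.13
eef_pos: [0.6725, -0.1014, -0.0]
tool_rot: [-3.141, 0.0, 3.02]
force: [-0.1, -1.4, 2.2]
gripper_width: 0.0397
gripper_force: 7.3
```

jog_arm:
  commands: [0, 0, 0, 0, 0, 0, 0.5, 0, 0, 0.3, 0, 0, 0, 0.5, 0, 0, 0.3, 0, 0, 0, 0.52, 0, 0, 0.3, 0, 0, 0, 0.53, 0, 0, 0.3, 0, 0, 0, 0.535, 0, 0, 0.3, 0, 0, 0, 0.54, 0, 0, 0.3, 0, 0, 0, 0.54]

```text
time_s: 12.72
eef_pos: [0.6726, -0.1015, -0.003]
tool_rot: [-3.141, 0.0, 3.02]
force: [0.6, -0.7, 3.4]
gripper_width: 0.0395
gripper_force: 18.5
```

jog_arm:
  commands: [0, 0, -0.5, 0, 0, 0, 0.54, 0, 0, -1.5, 0, 0, 0, 0.54, 0, 0, -3, 0, 0, 0, 0.54, 0, 0, -4, 0, 0, 0, 0.54, 0, 0, -4, 0, 0, 0, 0.54, 0, 0, -4, 0, 0, 0, 0.54]

```text
time_s: 13.22
eef_pos: [0.6738, -0.1016, 0.0389]
tool_rot: [-3.141, 0.003, 3.02]
force: [0.0, -0.2, -2.4]
gripper_width: 0.0397
gripper_force: 15.6
```

jog_arm:
  commands: [0, 0, -1, 0, 0, 0, 0.543, 0, 0, -2.5, 0, 0, 0, 0.543, 0, 0, -4.5, 0, 0, 0, 0.543, 0, 0, -6.5, 0, 0, 0, 0.543, 0, 0, -9, 0, 0, 0, 0.543, 0, 0, -11.5, 0, 0, 0, 0.543, 0, 0, -14, 0, 0, 0, 0.543, 0, 0, -16.5, 0, 0, 0, 0.543, 0, 0, -18.5, 0, 0, 0, 0.543, 0, 0, -20, 0, 0, 0, 0.543, 0, 0, -20, 0, 0, 0, 0.543, 0, 0, -20, 0, 0, 0, 0.543, 0, 0, -20, 0, 0, 0, 0.543]

```text
time_s: 14.3
eef_pos: [0.6718, -0.1012, 0.2357]
tool_rot: [3.141, -0.002, 3.02]
force: [-0.7, 0.4, -2.7]
gripper_width: 0.0395
gripper_force: 21.3
```

```bash
cat > ang.py <<'E'
from h import *
# pipette attitude in the vertical plane through tool x, from masks in both cameras
s=observe(); R=Ro.from_euler('xyz',s['tool_rot']).as_matrix(); g=s['eef_pos']-.0187*R[:,2]
hd=-R[:,0]; hd[2]=0; hd/=np.linalg.norm(hd)
print('t',s['time_s'],'tcp',s['eef_pos'].round(4),'w',s['gripper_width'],'f',round(s['gripper_force'],2),'F',s['force'].round(2))
for n in('side','top'):
    P=read_camera(n)
    for r in cut_out(P,'pipette'):
        v,u=np.nonzero(r['pixels']); c=P['img'][v,u].astype(float).mean(0)
        if c.max()-c.min()>60 : continue
        o=px(P,g)[0]
        if np.min(np.hypot(u-o[0],v-o[1]))>40: continue
        k=np.argmax(np.hypot(u-o[0],v-o[1])); far=np.array([u[k],v[k]])
        A=np.radians(np.arange(-30,121,1)); X=g-.172*(np.cos(A)[:,None]*hd+np.sin(A)[:,None]*np.array([0,0,1]))
        e=np.hypot(*(px(P,X)-far).T); j=e.argmin()
        print(n,round(r['confidence'],2),len(u),'o',o.round(1),'far',far,'pitch deg (90=plumb)',np.degrees(A[j]).round(),'err px',e[j].round(1))
E
python3 ang.py
```

```text
t 14.3 tcp [ 0.6718 -0.1012  0.2357] w 0.039542026850456255 f 21.28 F [-0.69  0.43 -2.65]
side 0.63 613 o [381.2 228.2] far [321 247] pitch deg (90=plumb) 15.0 err px 2.2
top 0.77 248 o [345.9 177.7] far [343 194] pitch deg (90=plumb) 91.0 err px 0.4
```

Held, tip about 15° down. I'll ease the grip in fine steps.

jog_arm:
  commands: [0, 0, 0, 0, 0, 0, 0.54, 0, 0, 0, 0, 0, 0, 0.54]

```text
time_s: 14.67
eef_pos: [0.6721, -0.1013, 0.2361]
tool_rot: [3.142, -0.001, 3.02]
force: [0.5, 0.4, -1.6]
gripper_width: 0.0397
gripper_force: 21.3
```

jog_arm:
  commands: [0, 0, 0, 0, 0, 0, 0.538, 0, 0, 0, 0, 0, 0, 0.538]

```text
time_s: 14.83
eef_pos: [0.6724, -0.1014, 0.2367]
tool_rot: [-3.142, -0.0, 3.02]
force: [-0.2, 0.3, -2.0]
gripper_width: 0.0397
gripper_force: 18.5
```

jog_arm:
  commands: [0, 0, 0, 0, 0, 0, 0.536, 0, 0, 0, 0, 0, 0, 0.536]

```text
time_s: 15.0
eef_pos: [0.6724, -0.1014, 0.2369]
tool_rot: [-3.142, 0.0, 3.02]
force: [0.2, -1.1, -1.9]
gripper_width: 0.0398
gripper_force: 12.4
```

jog_arm:
  commands: [0, 0, 0, 0, 0, 0, 0.535, 0, 0, 0, 0, 0, 0, 0.535]

```text
time_s: 15.17
eef_pos: [0.6724, -0.1014, 0.2368]
tool_rot: [-3.142, 0.0, 3.02]
force: [-0.2, -0.1, -2.1]
gripper_width: 0.0399
gripper_force: 9.4
```

jog_arm:
  commands: [0, 0, 0, 0, 0, 0, 0.534, 0, 0, 0, 0, 0, 0, 0.534]

```text
time_s: 15.33
eef_pos: [0.6724, -0.1013, 0.2368]
tool_rot: [3.142, -0.0, 3.02]
force: [1.1, 0.5, -2.1]
gripper_width: 0.0396
gripper_force: 6.5
```

jog_arm:
  commands: [0, 0, 0, 0, 0, 0, 0.533, 0, 0, 0, 0, 0, 0, 0.533, 0, 0, 0, 0, 0, 0, 0.533]

```text
time_s: 15.58
eef_pos: [0.6724, -0.1013, 0.2368]
tool_rot: [3.142, -0.0, 3.02]
force: [-0.1, 0.0, -2.0]
gripper_width: 0.0395
gripper_force: 3.5
```

```bash
python3 ang.py
```

```text
t 15.5833 tcp [ 0.6724 -0.1013  0.2368] w 0.03949641107711237 f 3.55 F [-0.09  0.03 -2.05]
side 0.88 400 o [381.5 227.9] far [371 270] pitch deg (90=plumb) 86.0 err px 1.3
top 0.49 195 o [346.  177.4] far [343 194] pitch deg (90=plumb) 91.0 err px 0.2
```

3.5 N and it is swinging close to plumb. I'll let it settle.

jog_arm:
  commands: [0, 0, 0, 0, 0, 0, 0.533, 0, 0, 0, 0, 0, 0, 0.533, 0, 0, 0, 0, 0, 0, 0.533, 0, 0, 0, 0, 0, 0, 0.533, 0, 0, 0, 0, 0, 0, 0.533, 0, 0, 0, 0, 0, 0, 0.533, 0, 0, 0, 0, 0, 0, 0.533, 0, 0, 0, 0, 0, 0, 0.533, 0, 0, 0, 0, 0, 0, 0.533, 0, 0, 0, 0, 0, 0, 0.533]

```text
time_s: 16.62
eef_pos: [0.6724, -0.1014, 0.2368]
tool_rot: [-3.142, -0.0, 3.02]
force: [-1.1, 0.4, -1.8]
gripper_width: 0.04
gripper_force: 3.6
```

```bash
python3 ang.py
```

```text
t 16.6167 tcp [ 0.6724 -0.1014  0.2368] w 0.040007089955393205 f 3.55 F [-1.11  0.42 -1.79]
top 0.64 205 o [346.  177.4] far [343 194] pitch deg (90=plumb) 91.0 err px 0.2
```

jog_arm:
  commands: [0, 0, 0, 0, 0, 0, 0.533, 0, 0, 0, 0, 0, 0, 0.533, 0, 0, 0, 0, 0, 0, 0.533, 0, 0, 0, 0, 0, 0, 0.533, 0, 0, 0, 0, 0, 0, 0.533, 0, 0, 0, 0, 0, 0, 0.533, 0, 0, 0, 0, 0, 0, 0.533, 0, 0, 0, 0, 0, 0, 0.533, 0, 0, 0, 0, 0, 0, 0.533, 0, 0, 0, 0, 0, 0, 0.533]

```text
time_s: 17.65
eef_pos: [0.6724, -0.1014, 0.2368]
tool_rot: [-3.142, -0.0, 3.02]
force: [0.1, 0.0, -1.1]
gripper_width: 0.0399
gripper_force: 3.6
```

```bash
cat > seg.py <<'E'
from h import *
def seg(n='side'):
    s=observe(); R=Ro.from_euler('xyz',s['tool_rot']).as_matrix(); g=s['eef_pos']-.0187*R[:,2]; hd=-R[:,0]; hd[2]=0
    P=read_camera(n); o=px(P,g)[0]
    b=P['img'].astype(int); m=((b.min(2)>95)&(b.max(2)-b.min(2)<45)).astype(np.uint8)
    x0,y0=int(o[0])-35,int(o[1])-20; sub=m[y0:y0+95,x0:x0+70]
    k,L,st,c=cv2.connectedComponentsWithStats(sub)
    for i in range(1,k):
        if st[i,4]<25: continue
        v,u=np.nonzero(L==i); u=u+x0; v=v+y0
        print('comp',st[i,4],'u',u.min(),u.max(),'v',v.min(),v.max(),'bottom',[u[v==v.max()].mean(),v.max()],'cen',u.mean().round(1),v.mean().round(1))
    print('origin',o.round(1))
    for A in(60,70,80,90,100,110):
        a=np.radians(A);d=np.cos(a)*hd+np.sin(a)*np.array([0,0,1])
        print(A,'tip',px(P,g-.172*d)[0].round(1),'com',px(P,g-.069*d)[0].round(1))
if __name__=='__main__': seg()
E
python3 ang.py; python3 seg.py
```

```text
t 17.65 tcp [ 0.6724 -0.1014  0.2368] w 0.03992013537365631 f 3.55 F [ 0.06  0.03 -1.08]
side 0.72 421 o [381.5 227.9] far [370 271] pitch deg (90=plumb) 84.0 err px 0.6
top 0.71 210 o [346.  177.4] far [342 193] pitch deg (90=plumb) 92.0 err px 0.9
comp 34 u 363 376 v 207 220 bottom [np.float64(375.0), np.int64(220)] cen 369.8 213.8
comp 69 u 390 409 v 207 215 bottom [np.float64(394.0), np.int64(215)] cen 396.5 209.9
comp 1188 u 371 412 v 225 267 bottom [np.float64(390.0), np.int64(267)] cen 393.7 247.6
comp 126 u 402 415 v 287 301 bottom [np.float64(409.5), np.int64(301)] cen 407.6 296.3
origin [381.5 227.9]
60 tip [346.9 269.4] com [366.9 245.3]
70 tip [355.9 271. ] com [370.7 246.1]
80 tip [365.6 271.5] com [374.7 246.4]
90 tip [375.6 270.7] com [379.  246.1]
100 tip [385.7 268.8] com [383.3 245.3]
110 tip [395.7 265.7] com [387.5 243.9]
```

It hangs plumb within about 6°. Now I grip it firmly.

jog_arm:
  commands: [0, 0, 0, 0, 0, 0, 0.54, 0, 0, 0, 0, 0, 0, 0.545, 0, 0, 0, 0, 0, 0, 0.545, 0, 0, 0, 0, 0, 0, 0.545, 0, 0, 0, 0, 0, 0, 0.545, 0, 0, 0, 0, 0, 0, 0.545]

```text
time_s: 18.4
eef_pos: [0.6724, -0.1014, 0.2368]
tool_rot: [-3.142, 0.0, 3.02]
force: [-0.1, 0.2, -1.2]
gripper_width: 0.0396
gripper_force: 23.7
```

```bash
python3 ang.py; python3 -c "
from h import *
go([.45,-.02,.237],188.6);go([.448,.2645,.237],188.6)"
```

```text
t 18.4 tcp [ 0.6724 -0.1014  0.2368] w 0.03955883900436704 f 23.69 F [-0.1   0.16 -1.18]
side 0.75 461 o [381.5 227.9] far [370 271] pitch deg (90=plumb) 84.0 err px 0.6
top 0.49 187 o [346.  177.4] far [342 193] pitch deg (90=plumb) 92.0 err px 0.9
at 18.6 [ 0.6724 -0.1014  0.2368] [180.    -0.   173.05] w 0.0391 f 23.69 F [-0.9   0.13 -2.04]
cm [ 2.306e+01  5.380e+00 -2.000e-02] deg [  0.   -0.  -15.6]
at 18.6 [ 0.6724 -0.1014  0.2368] [180.    -0.   173.05] w 0.0391 f 23.69 F [-0.9   0.13 -2.04]
cm [ 2.67e+01  3.36e+01 -2.00e-02] deg [  0.   -0.  -15.6]
```

jog_arm:
  commands: [1.5, 0.4, 0, 0, 0, -1, 0.545, 4, 1, 0, 0, 0, -3, 0.545, 7, 1.7, 0, 0, 0, -5, 0.545, 10, 2.4, 0, 0, 0, -7, 0.545, 13, 3.1, 0, 0, 0, -9, 0.545, 16, 3.8, 0, 0, 0, -11, 0.545, 19, 4.5, 0, 0, 0, -13, 0.545, 22, 6, 0, 0, 0, -15, 0.545, 24, 8.5, 0, 0, 0, -15.6, 0.545, 25, 11.5, 0, 0, 0, -15.6, 0.545, 25.5, 14.5, 0, 0, 0, -15.6, 0.545, 26, 17.5, 0, 0, 0, -15.6, 0.545, 26.2, 20.5, 0, 0, 0, -15.6, 0.545, 26.4, 23.5, 0, 0, 0, -15.6, 0.545, 26.5, 26.5, 0, 0, 0, -15.6, 0.545, 26.6, 29.5, 0, 0, 0, -15.6, 0.545, 26.7, 31.5, 0, 0, 0, -15.6, 0.545, 26.7, 33, 0, 0, 0, -15.6, 0.545, 26.7, 33.6, 0, 0, 0, -15.6, 0.545, 26.7, 33.6, 0, 0, 0, -15.6, 0.545]

```text
time_s: 20.27
eef_pos: [0.4478, 0.2654, 0.2367]
tool_rot: [3.142, -0.0, -2.989]
force: [-0.7, -1.2, -1.6]
gripper_width: 0.0394
gripper_force: 23.8
```

```bash
python3 ang.py; python3 seg.py; python3 -c "
from h import *
# refine stand: neighbour buttons seen from the side camera (grey discs), px from earlier crop
q=read_camera('side')
print(atz(q,[(315.5,176.8),(292.6,146.2)],.230).round(4))
S=lambda x,y:(270+x/7.5-.5,140+y/7.5-.5)
print('prong tips side',atz(q,[S(187,257),S(220,308)],.172).round(4))
go([.5665,.2825,.237],188.6)"
```

```text
t 20.2667 tcp [0.4478 0.2654 0.2367] w 0.03936686287111937 f 23.83 F [-0.75 -1.21 -1.57]
side 0.91 344 o [267.3 163.1] far [268 203] pitch deg (90=plumb) 87.0 err px 3.4
comp 32 u 232 235 v 143 150 bottom [np.float64(233.5), np.int64(150)] cen 233.5 146.5
comp 1165 u 276 301 v 143 235 bottom [np.float64(301.0), np.int64(235)] cen 293.3 186.8
comp 328 u 266 279 v 157 202 bottom [np.float64(268.0), np.int64(202)] cen 271.5 178.6
origin [267.5 163.4]
60 tip [246.3 208.1] com [258.7 181.9]
70 tip [254.6 208.6] com [262.1 182.3]
80 tip [263.1 207.9] com [265.7 182.1]
90 tip [271.5 205.9] com [269.2 181.3]
100 tip [279.8 202.7] com [272.7 180. ]
110 tip [287.7 198.5] com [276.1 178.2]
[[0.5786 0.1888 0.23  ]
 [0.5535 0.3667 0.23  ]]
prong tips side [[0.5388 0.2963 0.172 ]
 [0.5432 0.2577 0.172 ]]
at 20.5667 [0.4482 0.2636 0.237 ] [-1.7999e+02  2.0000e-02 -1.7143e+02] w 0.0394 f 23.83 F [ 0.3  -0.64 -1.08]
cm [-11.98   0.11   0.  ] deg [-0.  0. -0.]
```

```bash
python3 - <<'E'
from h import *
P={n:read_camera(n) for n in('top','side')}
ex=np.array([.9888,.1495]);ey=np.array([-.1495,.9888])
im=cv2.imread('pics/top0.png');
def bt(im,P,c):
    g=im.min(2).astype(float); x,y=[int(round(a)) for a in c]; r=3
    w_=g[y-r:y+r+1,x-r:x+r+1]; k=np.clip(200-w_,0,None); v,u=np.mgrid[y-r:y+r+1,x-r:x+r+1]
    if 0: print(w_.astype(int))
    uv=((k*u).sum()/k.sum(),(k*v).sum()/k.sum()); X=atz(P,[uv],.230)[0]
    print(np.round(uv,2),X.round(4),'s',round(ey@X[:2],4),'a',round(ex@X[:2],4))
for c in((189.7,224.7),(249,213.7)): bt(im,P['top'],c)
im2=cv2.imread('pics/side0.png')
for c in((292.6,146.2),(315.5,176.8)): bt(im2,P['side'],c)
# prong profile in top view at z=.17
g=cv2.cvtColor(im,cv2.COLOR_BGR2GRAY)
S=np.arange(.160,.232,.002)
for a in(.585,.592,.599,.606,.613,.620):
    X=np.c_[a*ex[0]+S*ey[0],a*ex[1]+S*ey[1],np.full(len(S),.17)]
    q=px(P['top'],X).astype(np.float32); print(a,cv2.remap(g,q[None,:,0],q[None,:,1],cv2.INTER_LINEAR)[0])
E
```

```text
[189.15 224.36] [0.5528 0.3711 0.23  ] s 0.2843 a 0.602
[248.47 213.36] [0.5796 0.1932 0.23  ] s 0.1044 a 0.602
[292.89 145.22] [0.5559 0.3719 0.23  ] s 0.2846 a 0.6052
[315.54 177.09] [0.5783 0.1874 0.23  ] s 0.0988 a 0.5999
0.585 [250 250 250 250 245 226 233 249 250 250 249 249 250 250 250 250 250 250
 250 250 250 250 249 243 227 235 249 250 249 249 249 250 250 250 250 250]
0.592 [250 251 251 249 240 229 241 248 250 250 250 249 250 250 250 250 250 250
 250 250 250 250 250 246 241 241 245 249 249 247 243 247 250 250 250 250]
0.599 [250 250 250 250 249 238 228 243 249 249 241 237 247 250 250 250 250 250
 250 250 249 241 225 199 198 204 237 247 246 221 203 194 215 235 247 250]
0.606 [250 250 250 249 244 219 226 249 250 250 248 249 250 250 250 250 250 250
 250 249 239 210 163 132 154 199 248 249 247 241 182 139 134 163 202 231]
0.613 [250 250 250 249 244 237 244 249 250 250 248 245 248 250 250 250 250 250
 250 250 249 245 232 201 183 226 246 250 246 214 147 124 114 118 127 145]
0.62 [238 230 222 218 222 224 224 241 248 248 224 209 216 224 233 240 241 241
 231 223 219 222 227 228 221 210 236 247 245 204 163 129 118 115 114 116]
```

jog_arm:
  commands: [-1, 0, 0, 0, 0, 0, 0.545, -2.5, 0, 0, 0, 0, 0, 0.545, -4, 0, 0, 0, 0, 0, 0.545, -5, 0, 0, 0, 0, 0, 0.545, -5.5, 0, 0, 0, 0, 0, 0.545, -5.5, 0, 0, 0, 0, 0, 0.545, -5.5, 0, 0, 0, 0, 0, 0.545]

```text
time_s: 21.25
eef_pos: [0.5022, 0.2725, 0.2366]
tool_rot: [-3.141, -0.001, -2.991]
force: [0.3, -0.8, -1.8]
gripper_width: 0.0393
gripper_force: 23.8
```

```bash
python3 -c "
from h import *
go([.5674,.2810,.237],188.6)"; python3 seg.py
```

```text
at 21.25 [0.5022 0.2725 0.2366] [-1.7999e+02 -4.0000e-02 -1.7137e+02] w 0.0393 f 23.84 F [ 0.25 -0.83 -1.8 ]
cm [-6.58 -0.14 -0.04] deg [-0. -0.  0.]
comp 2712 u 276 317 v 138 232 bottom [np.float64(308.0), np.int64(232)] cen 301.4 186.1
origin [284.  158.7]
60 tip [262.1 203.2] com [274.9 177.2]
70 tip [270.1 203.8] com [278.2 177.5]
80 tip [278.4 203.1] com [281.6 177.3]
90 tip [286.7 201.1] com [285.1 176.6]
100 tip [294.8 198. ] com [288.6 175.3]
110 tip [302.6 193.9] com [291.8 173.6]
```

jog_arm:
  commands: [-0.5, -0.14, 0, 0, 0, 0, 0.545, -1, -0.14, 0, 0, 0, 0, 0.545, -1.5, -0.14, 0, 0, 0, 0, 0.545, -2, -0.14, 0, 0, 0, 0, 0.545, -2.5, -0.14, 0, 0, 0, 0, 0.545, -3, -0.14, 0, 0, 0, 0, 0.545]

```text
time_s: 21.8
eef_pos: [0.5328, 0.276, 0.2367]
tool_rot: [-3.142, -0.0, -2.991]
force: [0.8, 0.3, -2.4]
gripper_width: 0.0395
gripper_force: 23.8
```

jog_arm:
  commands: [-0.5, 0, 0, 0, 0, 0, 0.545, -1, 0, 0, 0, 0, 0, 0.545, -1.5, 0, 0, 0, 0, 0, 0.545, -2, 0, 0, 0, 0, 0, 0.545, -2, 0, 0, 0, 0, 0, 0.545]

```text
time_s: 22.22
eef_pos: [0.5529, 0.2789, 0.2366]
tool_rot: [-3.141, 0.0, -2.991]
force: [0.0, 0.6, -0.7]
gripper_width: 0.0392
gripper_force: 23.8
```

jog_arm:
  commands: [-0.5, 0, 0, 0, 0, 0, 0.545, -1, 0, 0, 0, 0, 0, 0.545, -1.4, 0, 0, 0, 0, 0, 0.545, -1.4, 0, 0, 0, 0, 0, 0.545, -1.4, 0, 0.5, 0, 0, 0, 0.545, -1.4, 0, 1.2, 0, 0, 0, 0.545, -1.4, 0, 2, 0, 0, 0, 0.545, -1.4, 0, 2.8, 0, 0, 0, 0.545, -1.4, 0, 3.2, 0, 0, 0, 0.545, -1.4, 0, 3.5, 0, 0, 0, 0.545, -1.4, 0, 3.5, 0, 0, 0, 0.545]

```text
time_s: 23.13
eef_pos: [0.5653, 0.2808, 0.2005]
tool_rot: [-3.141, -0.002, -2.991]
force: [-0.2, 0.3, -1.3]
gripper_width: 0.0389
gripper_force: 23.8
```

```bash
python3 -c "
from h import *
go([.5674,.2810,.183],188.6)
P=read_camera('side')
for t in('pipette','hung_left','hung_right'):
  for r in cut_out(P,t)[:4]:
    v,u=np.nonzero(r['pixels']);print(t,round(r['confidence'],2),len(u),u.min(),u.max(),v.min(),v.max())
"
```

```text
at 23.1333 [0.5653 0.2808 0.2005] [-1.7998e+02 -1.0000e-01 -1.7135e+02] w 0.0389 f 23.83 F [-0.25  0.26 -1.34]
cm [-0.22 -0.01  1.75] deg [-0.  -0.1  0. ]
pipette 0.7 724 271 309 316 374
pipette 0.65 464 231 271 233 268
pipette 0.59 943 211 272 403 461
pipette 0.56 251 300 314 159 202
hung_left 0.82 320 287 299 145 192
hung_right 0.85 422 310 322 175 222
```

jog_arm:
  commands: [0, 0, 0.3, 0, 0, 0, 0.545, 0, 0, 0.6, 0, 0, 0, 0.545, 0, 0, 0.8, 0, 0, 0, 0.545, 0, 0, 1, 0, 0, 0, 0.545, 0, 0, 1.1, 0, 0, 0, 0.545, 0, 0, 1.2, 0, 0, 0, 0.545, 0, 0, 1.2, 0, 0, 0, 0.545, 0, 0, 1.2, 0, 0, 0, 0.545]

```text
time_s: 24.0
eef_pos: [0.5659, 0.281, 0.1898]
tool_rot: [-3.142, -0.0, -2.991]
force: [-0.8, 0.3, -1.6]
gripper_width: 0.0393
gripper_force: 23.8
```

jog_arm:
  commands: [0, 0, 0.1, 0, 0, 0, 0.545, 0, 0, 0.2, 0, 0, 0, 0.545, 0, 0, 0.3, 0, 0, 0, 0.545, 0, 0, 0.3, 0, 0, 0, 0.545, 0, 0, 0.3, 0, 0, 0, 0.545]

```text
time_s: 24.42
eef_pos: [0.5658, 0.281, 0.1867]
tool_rot: [-3.142, -0.0, -2.991]
force: [-0.2, -0.1, -2.2]
gripper_width: 0.0394
gripper_force: 23.8
```

jog_arm:
  commands: [0, 0, 0.1, 0, 0, 0, 0.545, 0, 0, 0.2, 0, 0, 0, 0.545, 0, 0, 0.2, 0, 0, 0, 0.545]

```text
time_s: 24.67
eef_pos: [0.5661, 0.2811, 0.1854]
tool_rot: [3.141, 0.001, -2.991]
force: [-0.3, 0.3, 1.8]
gripper_width: 0.0393
gripper_force: 24.2
```

jog_arm:
  commands: [0, 0, 0.1, 0, 0, 0, 0.545, 0, 0, 0.2, 0, 0, 0, 0.545, 0, 0, 0.2, 0, 0, 0, 0.545]

```text
time_s: 24.92
eef_pos: [0.5664, 0.2812, 0.1852]
tool_rot: [3.141, 0.002, -2.991]
force: [-6.2, -2.1, 10.8]
gripper_width: 0.0391
gripper_force: 25.1
```

Contact at TCP z 0.185. I'll relieve the pressure, ease so it settles flat, then open.

jog_arm:
  commands: [0, 0, -0.2, 0, 0, 0, 0.54, 0, 0, -0.2, 0, 0, 0, 0.535, 0, 0, -0.2, 0, 0, 0, 0.533, 0, 0, -0.2, 0, 0, 0, 0.533, 0, 0, -0.2, 0, 0, 0, 0.533, 0, 0, -0.2, 0, 0, 0, 0.53, 0, 0, -0.2, 0, 0, 0, 0.525, 0, 0, -0.2, 0, 0, 0, 0.51, 0, 0, -0.2, 0, 0, 0, 0.48, 0, 0, -0.2, 0, 0, 0, 0.44, 0, 0, -0.2, 0, 0, 0, 0.38, 0, 0, -0.2, 0, 0, 0, 0.35, 0, 0, -0.2, 0, 0, 0, 0.35, 0, 0, -0.2, 0, 0, 0, 0.35]

```text
time_s: 26.08
eef_pos: [0.5659, 0.281, 0.1848]
tool_rot: [3.142, 0.0, -2.991]
force: [1.1, 0.0, 0.3]
gripper_width: 0.0557
gripper_force: 0.0
```

```bash
cat > chk.py <<'E'
from h import *
go([.5674,.2810,.183],188.6)
for n in('side','top'):
  P=read_camera(n)
  print(n,'expected origin/tip',px(P,[[.567,.281,.202],[.567,.281,.03]]).round(1).tolist())
  for t in('pipette','hung_left','hung_right'):
    for r in cut_out(P,t)[:5]:
      v,u=np.nonzero(r['pixels'])
      if not(180<u.mean()<325 and 140<v.mean()<260):continue
      tp=v<v.min()+12; bt=v>v.max()-10
      print(t,round(r['confidence'],2),len(u),u.min(),u.max(),v.min(),v.max(),'top u',u[tp].mean().round(1),'bot u',u[bt].mean().round(1))
E
python3 chk.py
```

```text
at 26.0833 [0.5659 0.281  0.1848] [ 180.      0.   -171.35] w 0.0557 f 0.0 F [1.14 0.04 0.25]
cm [-0.15 -0.02  0.18] deg [0. 0. 0.]
side expected origin/tip [[303.8, 167.5], [304.9, 207.7]]
pipette 0.84 472 231 271 233 267 top u 238.8 bot u 262.1
pipette 0.53 154 301 312 161 201 top u 304.1 bot u 307.4
hung_left 0.77 276 287 298 145 191 top u 291.6 bot u 294.6
hung_right 0.61 371 310 322 176 223 top u 315.6 bot u 316.1
top expected origin/tip [[221.0, 220.9], [231.1, 233.5]]
hung_left 0.45 155 187 199 221 237 top u 193.2 bot u 194.8
hung_right 0.8 213 243 257 210 229 top u 250.0 bot u 252.2
hung_right 0.35 65 216 226 219 229 top u 221.3 bot u 221.3
```

jog_arm:
  commands: [0, 0, -0.5, 0, 0, 0, 0.35, 0, 0, -1, 0, 0, 0, 0.35, 0, 0, -2, 0, 0, 0, 0.35, 0, 0, -3.5, 0, 0, 0, 0.35, 0, 0, -5.5, 0, 0, 0, 0.35, 0, 0, -8, 0, 0, 0, 0.35, 0, 0, -11, 0, 0, 0, 0.35, 0, 0, -14, 0, 0, 0, 0.35, 4, 0, -15, 0, 0, 0, 0.35, 8, 0, -15, 0, 0, 0, 0.35, 12, 0, -15, 0, 0, 0, 0.35, 16, 0, -15, 0, 0, 0, 0.35, 18, 0, -15, 0, 0, 0, 0.35, 18, 0, -15, 0, 0, 0, 0.35, 18, 0, -15, 0, 0, 0, 0.35, 18, 0, -15, 0, 0, 0, 0.35]

```text
time_s: 27.82
eef_pos: [0.3886, 0.2541, 0.3358]
tool_rot: [3.141, 0.002, -2.991]
force: [1.1, -0.2, -0.2]
gripper_width: 0.0555
gripper_force: 0.0
```

```bash
python3 chk.py
```

```text
at 27.8167 [0.3886 0.2541 0.3358] [ 1.7997e+02  1.1000e-01 -1.7135e+02] w 0.0555 f 0.0 F [ 1.08 -0.18 -0.19]
cm [-18.06  -0.04  15.31] deg [0.  0.1 0.1]
side expected origin/tip [[303.8, 167.5], [304.9, 207.7]]
pipette 0.56 236 301 312 159 202 top u 306.2 bot u 307.3
hung_right 0.98 400 310 322 175 223 top u 315.7 bot u 316.1
top expected origin/tip [[221.0, 220.9], [231.1, 233.5]]
pipette 0.54 205 213 228 212 230 top u 220.2 bot u 222.2
pipette 0.47 220 243 257 209 228 top u 249.8 bot u 251.4
hung_right 0.76 229 242 257 210 229 top u 249.7 bot u 252.0
```

```bash
python3 - <<'E'
from h import *
P=read_camera('top');ex=np.array([.9888,.1495]);ey=np.array([-.1495,.9888])
im=P['img'];g=im.min(2).astype(float)
for c in((189.15,224.36),tuple(px(P,[.567,.281,.230])[0]),(248.47,213.36)):
    x,y=[int(round(a)) for a in c]; r=3
    k=np.clip(200-g[y-r:y+r+1,x-r:x+r+1],0,None); v,u=np.mgrid[y-r:y+r+1,x-r:x+r+1]
    X=atz(P,[((k*u).sum()/k.sum(),(k*v).sum()/k.sum())],.230)[0]; print(X.round(4),'s',round(ey@X[:2],4),'a',round(ex@X[:2],4))
E
```

```text
[0.557  0.3687 0.23  ] s 0.2813 a 0.6059
[0.566 0.281 0.23 ] s 0.1932 a 0.6017
[0.5796 0.1932 0.23  ] s 0.1044 a 0.6019
```

```bash
python3 -c "
from rig import *
print(close_job())"
```

```text
the job is handed in; nothing more can be done
None
```

The pipette now hangs released in the middle fork, about 1 mm off centre by the last top-camera measurement, and I handed the job in at about 28 s; I dropped it once while easing the grip, then picked it up again and hung it, and the judge gave no verdict.

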